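# Load the rail that fits the boring station's stop and close the guard

### The arm

A 7-joint arm with a two-finger parallel gripper is mounted at the origin on the work surface. World frame = base frame: x ahead of the robot, y to its left, z up, the work surface at z = 0. Lengths are in m, angles in rad, forces in N, time in s.
With the tool pointing down it reaches from about 0.4 to 0.85 m from the base axis. Payload 10.4 kg.
Tool frame: the origin (TCP) lies between the finger pads; the fingertips stand manip.tip_extent ahead of it and the grasp point (between the pads) lies 6 mm ahead of it (manip.tip_extent is the distance from the TCP to the fingertips, in m); z points along the fingers, y is the line along which they close (so a half turn about z gives the same grasp; the last joint's range is limited). The gripper opens to 85 mm and grips with 20 to 120 N. Pads are 22 mm wide; open, the fingers measure 114 mm over their backs; the gripper's body (76 mm by 85 mm) begins 54 mm behind the grasp point. The pads swing forward as they close: fully open they stand 13 mm farther back than shut.
Start: joints at [-1.136, 0.332, -0.065, 1.46, 0.022, 1.35, -0.088], TCP at [0.276, 0.561, 0.235] pointing down, gripper open.
Joint ranges: [-2.6, 2.6], [-0.5, 2.12], [-1.47, 1.34], [0.16, 2.42], [-1.27, 4.41], [0.06, 2.06], [-2.6, 2.6]. Speed limits (rad/s): [2.22, 2.22, 2.79, 2.79, 3.14, 3.14, 3.14].

### API

Orientations are given as a unit quaternion [x, y, z, w].
In Python, from workcell import get_obs, optics, workorder, manip gives the robot as it stands.
- The arm moves only by the tool jog_arm, never from a script. Its argument "increments" is a list of rows, each a list of 7 numbers: the shift along the tool's x, y, z in m, then the turn, a rotation vector about the tool's x, y, z in rad, then the opening, from -1 (shut) to 1 (fully open). A call has 1 to 5 rows; each row is the pose to reach, as a shift and turn from the pose commanded when the call began, along the tool's axes at that moment; what a row does not reach only later rows make up. A row lasts 1/12 s, in which the tool goes at most 41.7 mm and 7.16 degrees, less where a joint would pass 70% of its speed; a pose out of reach is approached as far as the arm can. A call with a gripper value outside its range is refused whole. The fingers move at their own pace and stop on an object; "grip_force" is the grip in N (left out, the last holds). Time passes only in rows, so rows that repeat a pose let the fingers close. It gives the time, the measured TCP pose, the force, the opening and the grip force at its end, in the units of the state.
- get_obs(): the state, without advancing time (a new reading comes with each control period).
- optics.camera(name): name is "scene" or "top"; returns a dict with "color" (384x512x3 uint8, red, green, blue), "depth" (384x512 float32, m along the optical axis (not along the pixel's ray), 0 where there is no reading), "K" (3x3 intrinsics, pixels), "R" (3x3) and "t" (3): a world point X has camera coordinates R X + t. Camera axes: x right, y down, z forward; pixel columns grow to the right and rows downward; lengths in m; the calibration is good to about 2 mm. A picture is of the moment at which its call begins.
- workorder.hand_in(): hands the job in; it is judged then, once.
The state is a dict: "clock": time; "joint_pos": joint angles; "joint_velocities": joint speeds; "tau": joint torques, N m; "position": TCP position; "ee_rot": TCP orientation; "ft_force": force on the tool from outside, world axes, zero at the start; "torque": the same for the moment, N m; "grip_width": opening from 0.0 (shut) to 1.0 (fully open); "grasp_force": force on a finger pad.
Only numpy, scipy, OpenCV 4.12 (cv2) and the standard library are available. Lean on these libraries where they do the work, as an engineer would, in place of code of your own. Each camera call takes 0.05 s, during which the arm holds its last target. There are 200 camera calls.

### The job

The red end stop on the dowel boring station has been set for one of the two wooden rails: lay the rail of that length in the channel, flat between the fence and the stop, and let go of it while the guard is still open. Then take the yellow-framed guard by its black bar and lower it gently all the way down, without letting it drop. Leave the other rail, the sanding block, the rasp and the mallet where they lie.

Things in the scene. Friction and masses are not known exactly. Their poses are not given: they have to be found in the camera images.
- jig: Fixed boring station, grey base 310 x 170 x 20 mm. Origin on the bench under the long channel's middle; x runs along the channel to the fence and green motor, z up. Channel floor at z = 20 mm, 46 mm wide between low aluminium guides (12 mm thick, tops at z = 35, x = -66 to 60 mm). Two buffer posts at x = -88, y = +-72 (71 mm high). Motor behind the fence, to x = 208, 96 mm high.
- fence (a point): Foot of the aluminium fence's face, where the channel ends: jig x = +66, y = 0, z = 20 mm. Axes as the jig's. The fence is 140 mm wide across the channel and 34 mm thick; its top is at z = 68 mm. The rail's end faces it; a few mm of play are normal.
- stop: Red end stop block fixed in the channel, 20 mm along it, 44 mm wide, 40 mm high; origin under its centre, on the channel floor; axes as the jig's. It stands in one of two slots: jig x = -36 mm (92 mm free up to the fence: for the 80 mm rail) or jig x = -76 mm (132 mm free: for the 120 mm rail). The other slot has a flush metal cover, no obstacle.
- short_rail: Loose brown wooden rail, 80 mm long (x) x 36 mm wide (y) x 40 mm high, about 80 g, lying on the bench. Origin at the centre of its underside. Either end may face the fence.
- long_rail: Loose brown wooden rail, 120 mm long (x) x 36 mm wide (y) x 40 mm high, about 125 g, lying on the bench. Origin at the centre of its underside. Either end may face the fence.
- guard (a joint): Guard's hinge angle, rad: 0 = closed, level on its buffers; starts leaning back open, 1.7 to 1.95 (its limit). Clear panel in a yellow frame, 182 mm from hinge to front edge, 140 mm wide, 8 mm thick, 250 g. The hinge is stiff: the guard stays put when about upright but falls shut if let go below about 1.2 rad. Moving its bar takes about 2 N.
- handle (a point): Middle of the guard's black bar: 14 mm diameter, 100 mm long, parallel to the hinge, 225 mm from it, 43 mm beyond the guard's front edge on two rods (45 mm either side of the middle). Open, it is on top, about 300 mm above the bench; closed, it is out in front, 76 mm up. Pinch it from above across the bar; it turns in the pinch as the guard swings. Axes: the guard's.
- hinge (a point): Middle of the guard's hinge axis, fixed at jig x = +86, y = 0, z = 75.5 mm; the axis runs along jig y. At guard angle a the bar's middle lies 225 mm x cos(a) towards the jig's -x side of it and 225 mm x sin(a) above it.
- sanding_block: Loose cork sanding block wrapped in dark red paper, 110 x 61 x 34 mm; origin under its centre. Leave alone.
- rasp: Loose rasp with a black handle, 270 mm long along x, 30 mm thick; origin near its middle, on the bench. Leave alone.
- mallet: Loose wooden mallet, head 65 x 120 x 80 mm at +x, handle to -x, 285 mm long; origin on the bench near its middle. Leave alone.
Not all that is in view belongs to the job. Leave any orange or turquoise look-alike of the short_rail alone.

How it is judged:
By the outcome, as a careful person would: the job done as asked, in the order asked, and still so for the second after the job is handed in, with the robot touching nothing.
It also fails if it takes over 61 s, if anything falls off the work surface, if the arm or the gripper's body presses on something with over 40 N, if the wrist force passes 120 N, or if a joint passes its speed limit or range.

## Working session

There is one attempt and no reset: what is moved stays moved. The work goes in short steps, Python scripts to look and compute and a tool call to move; the robot and the scene stay as the last step left them, time stands still between calls to the robot, and variables do not carry over. Pictures are saved under pics/ and viewed, at most 10 in all, crops included, and the job is handed in when it is done.

Besides the shell and the picture viewer there is one more tool, called after ">>>" as a command line: name --pt "numbers of a row" for each row, then --argument value for the rest. jog_arm: Moves the arm, as the interface text tells. Its arguments: {"type":"object","properties":{"increments":{"type":"array"},"grip_force":{"type":"number"}},"required":["increments"]}

```bash
mkdir -p pics
cat > h.py <<'E'
import numpy as np, cv2
from workcell import get_obs, optics, workorder, manip
def cam(n,f=None):
    c=optics.camera(n)
    if f: cv2.imwrite('pics/'+f,c['color'][:,:,::-1])
    return c
def cloud(c):
    d=c['depth'];K=c['K'];v,u=np.indices(d.shape)
    P=np.stack([(u-K[0,2])/K[0,0]*d,(v-K[1,2])/K[1,1]*d,d],-1)
    return (P-c['t'])@c['R']   # R^T (p-t)
E
python3 - <<'E'
from h import *
o=get_obs();print(o,manip.tip_extent)
for n in('scene','top'):
    c=cam(n,n+'1.png');np.savez('pics/%s1.npz'%n,**c);print(c['K'],c['R'],c['t'])
E
```

```text
{'clock': 0.0, 'joint_pos': array([-1.13561463,  0.33286411, -0.06468662,  1.46097375,  0.02160306,
        1.34993474, -0.08849808]), 'joint_velocities': array([ 0.00090627, -0.0020831 ,  0.00055706, -0.00138161, -0.00150553,
        0.00019744,  0.00223404]), 'tau': array([ 5.16837154e-04, -6.25454879e+01,  4.92070033e-02, -3.91586566e+01,
        1.62239018e-02,  1.00985711e-02, -3.61251159e-05]), 'position': array([0.27606365, 0.56028366, 0.23380528]), 'ee_rot': array([ 2.26891722e-01,  9.73919707e-01, -7.30795022e-04, -1.29579477e-04]), 'ft_force': array([-0.63739794,  0.25298824, -0.40346157]), 'torque': array([-0.00097913, -0.02482745, -0.05005778]), 'grasp_force': 0.0, 'grip_width': 1.0005436693659553} 0.025
[[436.09328528   0.         258.31367236]
 [  0.         436.09328528 187.15031099]
 [  0.           0.           1.        ]] [[-0.38968389  0.92092023 -0.00723818]
 [ 0.65474339  0.27150789 -0.70540382]
 [-0.64765543 -0.27962365 -0.70876869]] [ 0.23287086 -0.28486057  1.76615761]
[[381.11282888   0.         258.14719093]
 [  0.         381.11282888 191.22199749]
 [  0.           0.           1.        ]] [[-0.00503981 -0.99998485  0.00221538]
 [-0.98886374  0.00465422 -0.14875091]
 [ 0.14873835 -0.00294038 -0.98887222]] [-0.03403468  0.55722524  1.13381323]
```

View pics/scene1.png

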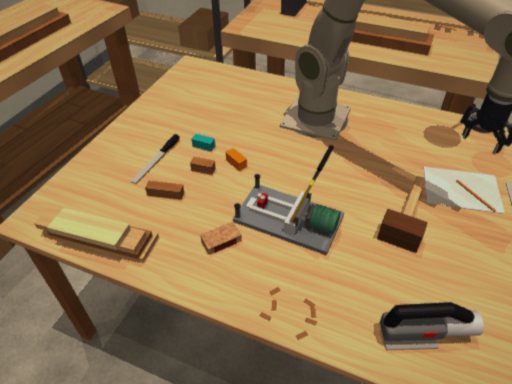

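View pics/top1.png

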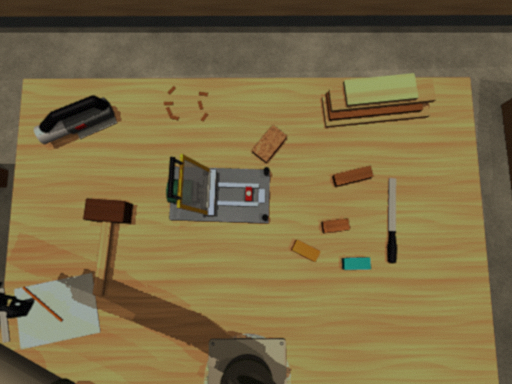

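Top view: stop at about (249,194), guard frame (195,187), motor (173,185). The candidates are the brown short rail (336,226), the brown long rail (353,176), the orange look-alike (306,251), the turquoise look-alike (356,264) and the sanding block (269,144). Next I measure these and take a close crop.

Run:
```python
from h import *
T=dict(np.load('pics/top1.npz'));S=dict(np.load('pics/scene1.npz'))
P=cloud(T);Q=cloud(S)
def rect(m,nm):
    p=P[m]
    r=cv2.minAreaRect((p[:,:2]*1000).astype(np.float32));print(nm,len(p),np.round(r[0],1),np.round(r[1],1),round(r[2],1),'z',np.round(np.percentile(p[:,2],[5,50,95]),4))
def box(u0,u1,v0,v1,z0,z1):
    m=np.zeros(P.shape[:2],bool);m[v0:v1,u0:u1]=1
    return m&(P[...,2]>z0)&(P[...,2]<z1)
rect(box(318,355,214,238,.033,.047),'short top');rect(box(328,378,162,190,.033,.047),'long top')
rect(box(288,325,236,265,.02,.06),'orange');rect(box(338,375,254,275,.02,.06),'turq')
rect(box(160,275,160,225,.012,.027),'base/floor')
hsv=cv2.cvtColor(T['color'],cv2.COLOR_RGB2HSV);red=((hsv[...,0]<6)|(hsv[...,0]>174))&(hsv[...,1]>150)&(hsv[...,2]>80)
m=box(235,262,180,208,.0,.12);rect(m&red,'stop')
rect(box(255,275,160,180,.062,.08),'post1');rect(box(255,275,205,225,.062,.08),'post2')
rect(box(200,222,165,220,.06,.08),'fence')
# scene cam: whole-jig
def sc(u0,u1,v0,v1,z0,z1):
    m=np.zeros(Q.shape[:2],bool);m[v0:v1,u0:u1]=1
    return Q[m&(Q[...,2]>z0)&(Q[...,2]<z1)]
for nm,b in dict(short=(185,222,150,178,.034,.046),long=(140,190,175,203,.034,.046),base=(230,350,180,255,.014,.026),bar=(310,340,140,175,.22,.4)).items():
    p=sc(*b)
    if len(p): r=cv2.minAreaRect((p[:,:2]*1000).astype(np.float32));print('S',nm,len(p),np.round(r[0],1),np.round(r[1],1),round(r[2],1),np.round(np.percentile(p[:,2],[5,50,95]),4))
p=sc(285,340,140,225,.1,.45);print(np.round(p[np.argsort(-p[:,2])][:12],3))
a=T['color'][150:280,160:385];b=S['color'][120:260,130:355]
a=cv2.resize(a,None,fx=3,fy=2.2*1.0);b=cv2.resize(b,None,fx=3,fy=2)
cv2.imwrite('pics/crop1.png',np.vstack([a,b])[:,:,::-1]); print(np.vstack([a,b]).shape)
```

```text
short top 311 [ 451.5 -275. ] [36.  80.1] 6.7 z [0.0354 0.0391 0.0431]
long top 447 [ 606.7 -334.6] [ 36.3 121.7] 13.7 z [0.0351 0.0391 0.0424]
orange 326 [ 375.7 -180.6] [79.6 35.9] 62.6 z [0.0353 0.0395 0.0427]
turq 333 [ 336.3 -333.1] [33.4 79.2] 0.3 z [0.0347 0.0393 0.0427]
base/floor 2852 [562.7  84.8] [311.8 197.1] 89.5 z [0.0157 0.0196 0.0234]
stop 63 [547.6  -5.2] [19.6 40.5] 89.8 z [0.0239 0.0593 0.0624]
post1 36 [617.9 -62.4] [15.3 19.3] 89.4 z [0.0673 0.0706 0.0742]
post2 35 [475.  -56.8] [16.8 17.1] 45.2 z [0.0684 0.0713 0.0744]
fence 342 [551.7 104.7] [ 31.2 139.5] 82.9 z [0.063  0.0686 0.0794]
S short 168 [ 453.9 -272.7] [41.6 80.9] 7.6 [0.035  0.0378 0.0418]
S long 300 [ 608.8 -333.3] [ 41.7 121.8] 13.8 [0.0349 0.0379 0.0417]
S base 2253 [598.7  82.8] [310.7 263. ] 87.9 [0.0148 0.0181 0.0227]
S bar 171 [556.  177.5] [ 17.5 107.7] 84.7 [0.2773 0.2945 0.298 ]
[[0.594 0.176 0.3  ]
 [0.59  0.174 0.299]
 [0.535 0.182 0.299]
 [0.601 0.175 0.299]
 [0.568 0.176 0.298]
 [0.594 0.173 0.298]
 [0.532 0.176 0.298]
 [0.539 0.181 0.298]
 [0.535 0.18  0.298]
 [0.604 0.176 0.298]
 [0.58  0.174 0.298]
 [0.509 0.178 0.298]]
(566, 675, 3)
```

View pics/crop1.png

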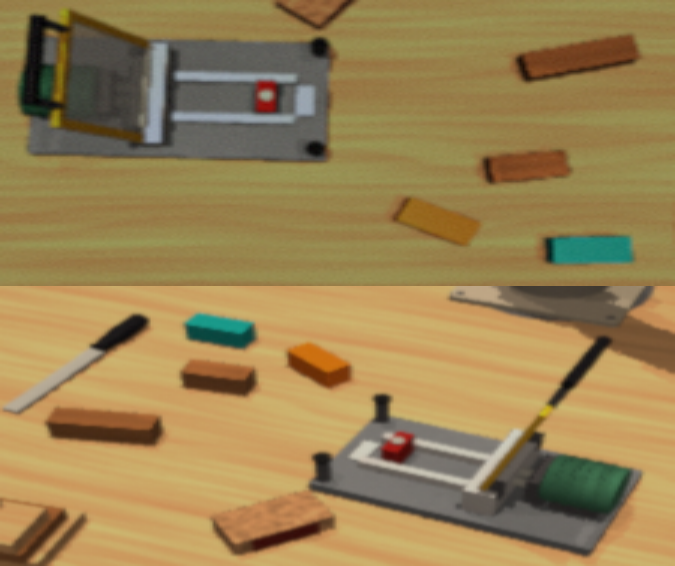

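The crop confirms the brown 80 mm rail (crop 525,165), separate from the orange and turquoise ones. The stop stands about 54 mm from the posts, so x = -36 and the job needs the short rail. Next I refine the jig pose.

Run:
```python
from h import *
T=dict(np.load('pics/top1.npz'));S=dict(np.load('pics/scene1.npz'))
def rr(p,nm):
    r=cv2.minAreaRect((p[:,:2]*1000).astype(np.float32));print(nm,len(p),np.round(r[0],1),np.round(r[1],1),round(r[2],1))
for n,c in(('T',T),('S',S)):
    P=cloud(c);x,y,z=P[...,0],P[...,1],P[...,2]
    near=(abs(x-.55)<.15)&(y>-.12)&(y<.30)
    m=(near&(z>.012)).astype(np.uint8)
    if n=='T':
        m=cv2.morphologyEx(m,cv2.MORPH_OPEN,np.ones((9,9)));rr(P[(m>0)&(z<.027)],'T base')
    g=near&(abs(z-.035)<.005)&(y<.08)&(y>-.055)&(abs(x-.548)<.05);
    gm=g.astype(np.uint8);rr(P[g&(abs(x-.548)>.022)],n+' guides')
    for s in(-1,1):
        q=P[g&(s*(x-.548)>.022)];k=np.polyfit(q[:,1],q[:,0],1);print('  guide yaw',90-np.degrees(np.arctan(k[0])),'x at y=0',k[1],q[:,1].min(),q[:,1].max())
    f=P[near&(abs(z-.068)<.004)&(y>.06)&(y<.14)];rr(f,n+' fence')
    po=P[near&(abs(z-.071)<.006)&(y<-.03)]
    for s in(-1,1): q=po[s*(po[:,0]-.547)>0.03];print('  post',q.mean(0),len(q))
    b=P[near&(z>.283)];print(n,'bar',b.mean(0),len(b),b[:,2].max());rr(b,'bar')
    hsv=cv2.cvtColor(c['color'],cv2.COLOR_RGB2HSV)
    red=((hsv[...,0]<6)|(hsv[...,0]>174))&(hsv[...,1]>150)&(z>.052)&near
    rr(P[red],n+' stop')
```

```text
T base 2716 [573.4  79.8] [315.2 214.1] 87.9
T guides 284 [549.3  21.2] [117.2  70.5] 88.0
  guide yaw 88.77764529132958 x at y=0 0.5194278201456607 -0.03612725090414492 0.07838024048573229
  guide yaw 87.8100764506429 x at y=0 0.577441316067714 -0.03643242949034882 0.07885128671573087
T fence 226 [551.4 104.4] [ 29.8 138.9] 82.0
  post [ 0.47494548 -0.05675173  0.07119382] 35
  post [ 0.61797221 -0.0621664   0.0704906 ] 36
T bar [0.55392205 0.17408024 0.29689092] 241 0.302858356431075
bar 241 [555.2 174.5] [ 14.7 100.2] 88.0
T stop 59 [547.6  -7.3] [15.4 40.5] 89.8
S guides 194 [553.4  22.1] [116.4  74.3] 87.5
  guide yaw 88.77038512406024 x at y=0 0.5208095715515659 -0.034860952006546105 0.07959760623382071
  guide yaw 86.85481026162287 x at y=0 0.5795066582186446 -0.03717279910457615 0.07877916369197131
S fence 212 [556.3 114.3] [ 37.1 142. ] 87.9
  post [ 0.47765176 -0.05472539  0.06895191] 25
  post [ 0.62130813 -0.0598792   0.06892832] 31
S bar [0.5628198  0.17754719 0.2942994 ] 158 0.2995993789364341
bar 158 [555.9 176.9] [ 14.4 107.8] 88.5
S stop 50 [551.8  -4.5] [18.4 43. ] 84.7
```

```bash
cat >> h.py <<'E'
from scipy.spatial.transform import Rotation as Ro
def Rt(deg):  # tool down, tool y at yaw deg
    s,c=np.sin(np.radians(deg)),np.cos(np.radians(deg));return np.array([[-s,c,0],[c,s,0],[0,0,-1]])
def plan(p,R,ways,n=5):
    """ways: (x,y,z,yawdeg); one call each: print the last row in tool axes"""
    for w in ways:
        q=np.array(w[:3]);R2=Rt(w[3]);d=R.T@(q-p);t=Ro.from_matrix(R.T@R2).as_rotvec()
        print(w,'d',np.round(d,4),'turn',np.round(t,3),'|d|/row',round(np.linalg.norm(d)/n,4),'deg/row',round(np.degrees(np.linalg.norm(t))/n,2))
        p,R=q,R2
def now():
    o=get_obs();R=Ro.from_quat(o['ee_rot']).as_matrix()
    print(o['clock'],np.round(o['position'],4),'yaw',np.round(np.degrees(np.arctan2(R[1,1],R[0,1])),2),'zax',np.round(R[:,2],3),np.round(o['ft_force'],1),o['grip_width'],o['grasp_force'])
    return o['position'],R
E
python3 - <<'E'
from h import *
p,R=now()
plan(p,R,[(.34,.42,.33,50),(.42,.25,.38,36),(.44,.07,.36,22),(.45,-.11,.28,10),(.4525,-.274,.20,6.7),(.4525,-.274,.07,6.7)])
E
```

```text
0.1 [0.2761 0.5604 0.2339] yaw 63.77 zax [-0.    -0.001 -1.   ] [0.1 0.4 0.7] 0.9958782177499244 0.0
(0.34, 0.42, 0.33, 50) d [-0.1193 -0.0978 -0.0959] turn [-0.001  0.     0.24 ] |d|/row 0.0363 deg/row 2.75
(0.42, 0.25, 0.38, 36) d [-0.1706 -0.0788 -0.05  ] turn [0.    0.    0.244] |d|/row 0.0389 deg/row 2.8
(0.44, 0.07, 0.36, 22) d [-0.1574 -0.0896  0.02  ] turn [0.    0.    0.244] |d|/row 0.0364 deg/row 2.8
(0.45, -0.11, 0.28, 10) d [-0.1706 -0.0582  0.08  ] turn [0.    0.    0.209] |d|/row 0.0394 deg/row 2.4
(0.4525, -0.274, 0.2, 6.7) d [-0.1619 -0.026   0.08  ] turn [0.    0.    0.058] |d|/row 0.0365 deg/row 0.66
(0.4525, -0.274, 0.07, 6.7) d [0.   0.   0.13] turn [0. 0. 0.] |d|/row 0.026 deg/row 0.0
```

>>> jog_arm --pt "-0.024 -0.02 -0.019 0 0 0.048 1" --pt "-0.048 -0.039 -0.038 0 0 0.096 1" --pt "-0.072 -0.059 -0.058 0 0 0.144 1" --pt "-0.095 -0.078 -0.077 0 0 0.192 1" --pt "-0.119 -0.098 -0.096 0 0 0.24 1"

```text
clock: 0.52
position: [0.3399, 0.4187, 0.3312]
ee_rot: [0.343, 0.939, -0.0, -0.0]
ft_force: [1.2, 0.6, -0.3]
grip_width: 1.005
grasp_force: 0.0
```

>>> jog_arm --pt "-0.034 -0.016 -0.01 0 0 0.049 1" --pt "-0.068 -0.032 -0.02 0 0 0.098 1" --pt "-0.102 -0.047 -0.03 0 0 0.146 1" --pt "-0.136 -0.063 -0.04 0 0 0.195 1" --pt "-0.171 -0.079 -0.05 0 0 0.244 1"

```text
clock: 0.93
position: [0.4201, 0.248, 0.3809]
ee_rot: [0.455, 0.891, -0.0, -0.0]
ft_force: [1.3, 0.9, 0.3]
grip_width: 0.997
grasp_force: 0.0
```

>>> jog_arm --pt "-0.031 -0.018 0.004 0 0 0.049 1" --pt "-0.063 -0.036 0.008 0 0 0.098 1" --pt "-0.094 -0.054 0.012 0 0 0.146 1" --pt "-0.126 -0.072 0.016 0 0 0.195 1" --pt "-0.157 -0.09 0.02 0 0 0.244 1"

```text
clock: 1.35
position: [0.4392, 0.0679, 0.3602]
ee_rot: [0.56, 0.829, 0.0, -0.0]
ft_force: [1.2, -0.5, 0.2]
grip_width: 1.001
grasp_force: 0.0
```

>>> jog_arm --pt "-0.034 -0.012 0.016 0 0 0.042 1" --pt "-0.068 -0.023 0.032 0 0 0.084 1" --pt "-0.102 -0.035 0.048 0 0 0.125 1" --pt "-0.136 -0.047 0.064 0 0 0.167 1" --pt "-0.171 -0.058 0.08 0 0 0.209 1"

```text
clock: 1.77
position: [0.4493, -0.1121, 0.2798]
ee_rot: [0.643, 0.766, 0.0, -0.0]
ft_force: [1.7, 1.0, -0.8]
grip_width: 1.001
grasp_force: 0.0
```

Run:
```python
from h import *
p,R=now()
plan(p,R,[(.4525,-.274,.18,6.7),(.4525,-.274,.044,6.7)])
```

```text
1.7667 [ 0.4493 -0.1121  0.2798] yaw 9.97 zax [ 0.     0.001 -1.   ] [ 1.7  1.  -0.8] 1.0014532427572729 0.0
(0.4525, -0.274, 0.18, 6.7) d [-0.16   -0.025   0.0997] turn [ 0.    -0.001  0.057] |d|/row 0.038 deg/row 0.65
(0.4525, -0.274, 0.044, 6.7) d [0.    0.    0.136] turn [0. 0. 0.] |d|/row 0.0272 deg/row 0.0
```

>>> jog_arm --pt "-0.032 -0.005 0.02 0 0 0.011 1" --pt "-0.064 -0.01 0.04 0 0 0.023 1" --pt "-0.096 -0.015 0.06 0 0 0.034 1" --pt "-0.128 -0.02 0.08 0 0 0.046 1" --pt "-0.16 -0.025 0.1 0 0 0.057 1"

```text
clock: 2.18
position: [0.4531, -0.2738, 0.1797]
ee_rot: [0.664, 0.748, 0.0, 0.0]
ft_force: [2.0, 0.4, 0.9]
grip_width: 1.0
grasp_force: 0.0
```

>>> jog_arm --pt "0 0 0.02 0 0 0 1" --pt "0 0 0.04 0 0 0 1" --pt "0 0 0.06 0 0 0 1" --pt "0 0 0.06 0 0 0 1"

```text
clock: 2.52
position: [0.4512, -0.2713, 0.117]
ee_rot: [0.664, 0.748, -0.001, -0.003]
ft_force: [-0.2, 0.6, -0.9]
grip_width: 1.003
grasp_force: 0.0
```

Run:
```python
from h import *
p,R=now()
plan(p,R,[(.4525,-.274,.044,6.7)])
c=cam('scene');P=cloud(c);cam('top')
x,y,z=P[...,0],P[...,1],P[...,2]
for h in (.04,):
    m=(abs(z-.038)<.005)&(abs(x-.453)<.06)&(abs(y+.274)<.06);r=cv2.minAreaRect((P[m][:,:2]*1000).astype(np.float32));print(r)
K=c['K'];X=c['R']@np.array([.4525,-.274,.06])+c['t'];u=K@X/X[2];u=u[:2].astype(int);print(u)
a=c['color'][u[1]-60:u[1]+50,u[0]-70:u[0]+70];cv2.imwrite('pics/grasp.png',cv2.resize(a,None,fx=4,fy=4)[:,:,::-1])
```

```text
2.5167 [ 0.4512 -0.2713  0.117 ] yaw 6.81 zax [-0.006  0.002 -1.   ] [-0.2  0.6 -0.9] 1.0028643745845078 0.0
(0.4525, -0.274, 0.044, 6.7) d [-0.003   0.0014  0.073 ] turn [-0.006 -0.002  0.002] |d|/row 0.0146 deg/row 0.07
((454.0767822265625, -273.3014221191406), (43.43610763549805, 80.71491241455078), 7.184689998626709)
[201 156]
```

View pics/grasp.png

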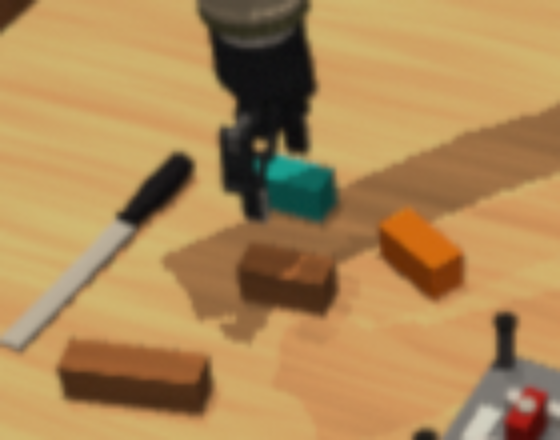

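The crop shows the open gripper above the brown short rail (crop 290,275), clear of the turquoise and orange blocks. Now I descend and close.

>>> jog_arm --pt "0 0 0.02 0 0 0 1" --pt "0 0 0.04 0 0 0 1" --pt "0 0 0.06 0 0 0 1" --pt "0 0 0.076 0 0 0 1" --pt "0 0 0.076 0 0 0 1"

```text
clock: 3.03
position: [0.4528, -0.2715, 0.0435]
ee_rot: [0.663, 0.748, -0.0, -0.001]
ft_force: [-0.7, 0.4, 0.5]
grip_width: 1.002
grasp_force: 0.0
```

>>> jog_arm --pt "0 0 0 0 0 0 -1" --pt "0 0 0 0 0 0 -1" --pt "0 0 0 0 0 0 -1" --pt "0 0 0 0 0 0 -1" --pt "0 0 0 0 0 0 -1" --grip_force 40

```text
clock: 3.45
position: [0.4539, -0.2724, 0.0454]
ee_rot: [0.664, 0.748, 0.0, 0.001]
ft_force: [0.2, -0.1, 0.1]
grip_width: 0.297
grasp_force: 0.0
```

>>> jog_arm --pt "0 0 0 0 0 0 -1" --pt "0 0 0 0 0 0 -1" --pt "0 0 0 0 0 0 -1" --pt "0 0 0 0 0 0 -1" --pt "0 0 0 0 0 0 -1"

```text
clock: 3.87
position: [0.4534, -0.2723, 0.0446]
ee_rot: [0.664, 0.748, 0.0, -0.0]
ft_force: [-0.4, -0.6, -0.5]
grip_width: 0.001
grasp_force: 0.0
```

Run:
```python
from h import *
p,R=now()
c=cam('scene');t=cam('top')
a=c['color'][95:215,130:270];b=t['color'][180:290,270:400]
a=cv2.resize(a,(560,480),interpolation=cv2.INTER_CUBIC)
cv2.imwrite('pics/miss.png',a[:,:,::-1])
P=cloud(c);x,y,z=P[...,0],P[...,1],P[...,2]
m=(abs(z-.038)<.005)&(abs(x-.453)<.08)&(abs(y+.274)<.08);print(cv2.minAreaRect((P[m][:,:2]*1000).astype(np.float32)))
```

```text
3.8667 [ 0.4534 -0.2723  0.0446] yaw 6.82 zax [-0.  0. -1.] [-0.4 -0.6 -0.5] 0.000869181102725948 0.0
((433.8946533203125, -247.266845703125), (66.99049377441406, 150.92662048339844), 33.61909866333008)
```

View pics/miss.png

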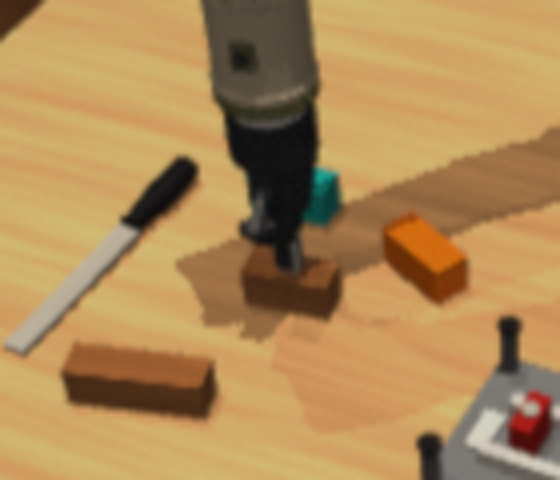

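Run:
```python
from h import *
for n in('scene','top'):
    c=cam(n);P=cloud(c);g=c['color'].max(2)<60
    m=g&(np.hypot(P[...,0]-.453,P[...,1]+.272)<.07)&(P[...,2]>.01)&(P[...,2]<.16)
    p=P[m];print(n,len(p))
    for a in np.arange(.01,.16,.01):
        q=p[(p[:,2]>=a)&(p[:,2]<a+.01)]
        if len(q):print(round(a,2),len(q),np.round(q.min(0),3),np.round(q.max(0),3))
    br=(np.hypot(P[...,0]-.453,P[...,1]+.272)<.07)&(P[...,2]>.03)&(P[...,2]<.045)&(c['color'][...,0]>c['color'][...,2]*1.6)
    print('rail',br.sum(),cv2.minAreaRect((P[br][:,:2]*1000).astype(np.float32)),np.median(P[br][:,2]))
```

```text
scene 235
0.04 5 [ 0.459 -0.279  0.048] [ 0.467 -0.266  0.05 ]
0.05 9 [ 0.461 -0.275  0.052] [ 0.469 -0.264  0.06 ]
0.06 6 [ 0.463 -0.275  0.06 ] [ 0.469 -0.264  0.069]
0.07 2 [ 0.465 -0.264  0.072] [ 0.465 -0.264  0.077]
0.08 12 [ 0.424 -0.28   0.082] [ 0.482 -0.257  0.089]
0.09 21 [ 0.423 -0.27   0.09 ] [ 0.491 -0.255  0.099]
0.1 29 [ 0.419 -0.278  0.1  ] [ 0.499 -0.254  0.11 ]
0.11 30 [ 0.41  -0.269  0.11 ] [ 0.506 -0.253  0.12 ]
0.12 31 [ 0.414 -0.27   0.121] [ 0.517 -0.253  0.13 ]
0.13 36 [ 0.44  -0.273  0.13 ] [ 0.515 -0.251  0.14 ]
0.14 31 [ 0.44  -0.269  0.14 ] [ 0.508 -0.251  0.15 ]
0.15 23 [ 0.47  -0.273  0.15 ] [ 0.496 -0.256  0.16 ]
rail 170 ((454.1617126464844, -272.5088806152344), (43.77103042602539, 81.97708129882812), 2.5965383052825928) 0.03699059808358687
top 87
0.01 4 [ 0.435 -0.237  0.013] [ 0.454 -0.235  0.02 ]
0.02 5 [ 0.438 -0.236  0.021] [ 0.463 -0.234  0.028]
0.03 9 [ 0.431 -0.262  0.036] [ 0.461 -0.252  0.039]
0.04 2 [ 0.431 -0.262  0.04 ] [ 0.464 -0.248  0.041]
0.09 3 [ 0.481 -0.258  0.091] [ 0.487 -0.258  0.096]
0.1 2 [ 0.483 -0.259  0.104] [ 0.485 -0.258  0.107]
0.11 9 [ 0.487 -0.265  0.112] [ 0.499 -0.256  0.118]
0.12 14 [ 0.492 -0.263  0.12 ] [ 0.512 -0.254  0.13 ]
0.13 33 [ 0.494 -0.279  0.13 ] [ 0.512 -0.256  0.139]
0.14 5 [ 0.496 -0.268  0.141] [ 0.502 -0.263  0.146]
0.15 1 [ 0.492 -0.261  0.151] [ 0.492 -0.261  0.151]
rail 96 ((448.9064025878906, -248.53709411621094), (36.093204498291016, 27.865522384643555), 2.058326482772827) 0.03867796158044441
```

The crop shows the shut fingertips (crop 290,265) standing above the rail's top face. The cloud puts the tips at z ≈ 0.046, about 26 mm higher than the tip extent implies, and x and y agree. The rail hasn't moved. I reopen, step down while watching the force, and measure again.

>>> jog_arm --pt "0 0 0 0 0 0 1" --pt "0 0 0 0 0 0 1" --pt "0 0 0 0 0 0 1" --pt "0 0 0 0 0 0 1" --pt "0 0 0 0 0 0 1"

```text
clock: 4.48
position: [0.4534, -0.2723, 0.0446]
ee_rot: [0.664, 0.748, 0.0, -0.0]
ft_force: [0.1, 0.2, 0.5]
grip_width: 0.71
grasp_force: 0.0
```

>>> jog_arm --pt "0 0 0 0 0 0 1" --pt "0 0 0 0 0 0 1" --pt "0 0 0 0 0 0 1" --pt "0 0 0.005 0 0 0 1" --pt "0 0 0.01 0 0 0 1"

```text
clock: 4.9
position: [0.4536, -0.2723, 0.0343]
ee_rot: [0.664, 0.748, 0.0, 0.0]
ft_force: [-0.9, -0.5, -0.7]
grip_width: 0.999
grasp_force: 0.0
```

Run:
```python
from h import *
now();print(manip.tip_extent,[k for k in dir(manip) if k[0]!='_'],[(k,getattr(manip,k)) for k in dir(manip) if k[0]!='_'][:10])
c=cam('scene');P=cloud(c);g=c['color'].max(2)<70
m=g&(np.hypot(P[...,0]-.453,P[...,1]+.272)<.09)&(P[...,2]>.005)&(P[...,2]<.10)
p=P[m]
for a in np.arange(.0,.10,.01):
    q=p[(p[:,2]>=a)&(p[:,2]<a+.01)]
    if len(q):print(round(a,2),len(q),np.round(q.min(0),3),np.round(q.max(0),3))
cv2.imwrite('pics/open2.png',cv2.resize(c['color'][95:215,130:270],(560,480),interpolation=cv2.INTER_CUBIC)[:,:,::-1])
```

```text
4.9 [ 0.4536 -0.2723  0.0343] yaw 6.83 zax [ 0.001  0.    -1.   ] [-0.9 -0.5 -0.7] 0.9994769039683286 0.0
0.025 ['MotionError', 'tip_extent'] [('MotionError', <class 'workcell.MotionError'>), ('tip_extent', 0.025)]
0.01 3 [ 0.45  -0.302  0.014] [ 0.473 -0.234  0.014]
0.02 10 [ 0.45 -0.3   0.02] [ 0.477 -0.231  0.03 ]
0.03 6 [ 0.437 -0.303  0.031] [ 0.475 -0.268  0.039]
0.04 5 [ 0.412 -0.283  0.041] [ 0.504 -0.266  0.048]
0.05 28 [ 0.408 -0.285  0.05 ] [ 0.511 -0.256  0.06 ]
0.06 25 [ 0.405 -0.29   0.061] [ 0.513 -0.258  0.07 ]
0.07 19 [ 0.408 -0.282  0.07 ] [ 0.512 -0.258  0.079]
0.08 13 [ 0.407 -0.28   0.08 ] [ 0.525 -0.253  0.09 ]
0.09 43 [ 0.389 -0.278  0.09 ] [ 0.529 -0.251  0.1  ]
```

View pics/open2.png

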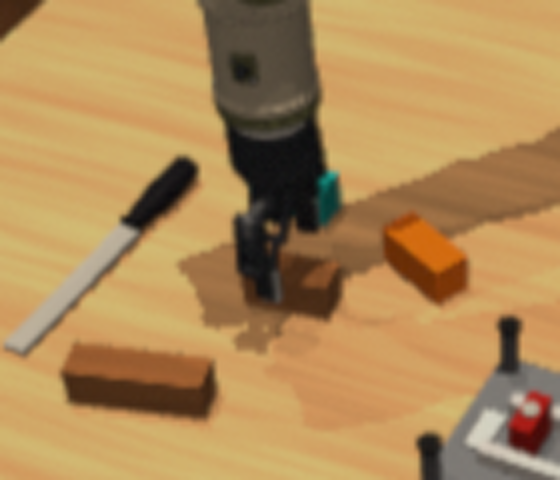

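The open fingers straddle the rail (crop 265,295), with tips at z ≈ 0.046 while the TCP reads 0.034. That confirms the offset, so I go 19 mm lower.

>>> jog_arm --pt "0 0 0.006 0 0 0 1" --pt "0 0 0.012 0 0 0 1" --pt "0 0 0.017 0 0 0 1" --pt "0 0 0.019 0 0 0 1" --pt "0 0 0.019 0 0 0 1"

```text
clock: 5.37
position: [0.4529, -0.2722, 0.0149]
ee_rot: [0.664, 0.748, -0.0, -0.001]
ft_force: [-0.4, -0.3, 0.1]
grip_width: 1.001
grasp_force: 0.0
```

>>> jog_arm --pt "0 0 0 0 0 0 -1" --pt "0 0 0 0 0 0 -1" --pt "0 0 0 0 0 0 -1" --pt "0 0 0 0 0 0 -1" --pt "0 0 0 0 0 0 -1" --grip_force 40

```text
clock: 5.78
position: [0.4537, -0.2724, 0.0159]
ee_rot: [0.664, 0.748, 0.0, 0.0]
ft_force: [1.1, -0.6, 1.4]
grip_width: 0.411
grasp_force: 40.4
```

>>> jog_arm --pt "0 0 0 0 0 0 -1" --pt "0 0 0 0 0 0 -1" --pt "0 0 0 0 0 0 -1" --pt "0 0 0 0 0 0 -1" --pt "0 0 0 0 0 0 -1"

```text
clock: 6.2
position: [0.4537, -0.2724, 0.0159]
ee_rot: [0.664, 0.748, 0.0, 0.0]
ft_force: [-0.3, 0.5, 5.0]
grip_width: 0.415
grasp_force: 41.1
```

Run:
```python
from h import *
p,R=now()
plan(p,R,[(.4537,-.2724,.15,6.83),(.49,-.10,.17,2),(.5507,.051,.13,-2)])
```

```text
6.2 [ 0.4537 -0.2724  0.0159] yaw 6.82 zax [ 0.001 -0.    -1.   ] [-0.3  0.5  5. ] 0.4147801731245817 41.06297314167023
(0.4537, -0.2724, 0.15, 6.83) d [ 0.000e+00  1.000e-04 -1.341e-01] turn [ 0.001  0.    -0.   ] |d|/row 0.0268 deg/row 0.01
(0.49, -0.1, 0.17, 2) d [ 0.1669  0.0565 -0.02  ] turn [0.    0.    0.084] |d|/row 0.0355 deg/row 0.97
(0.5507, 0.051, 0.13, -2) d [0.1488 0.0659 0.04  ] turn [0.   0.   0.07] |d|/row 0.0335 deg/row 0.8
```

>>> jog_arm --pt "0 0 -0.01 0 0 0 -1" --pt "0 0 -0.035 0 0 0 -1" --pt "0 0 -0.065 0 0 0 -1" --pt "0 0 -0.1 0 0 0 -1" --pt "0 0 -0.134 0 0 0 -1"

```text
clock: 6.62
position: [0.4526, -0.2724, 0.1512]
ee_rot: [0.664, 0.748, -0.0, -0.0]
ft_force: [2.1, 0.6, -0.5]
grip_width: 0.417
grasp_force: 40.3
```

>>> jog_arm --pt "0.03 0.01 -0.004 0 0 0.017 -1" --pt "0.065 0.022 -0.008 0 0 0.034 -1" --pt "0.1 0.034 -0.012 0 0 0.05 -1" --pt "0.134 0.045 -0.016 0 0 0.067 -1" --pt "0.167 0.057 -0.02 0 0 0.084 -1"

```text
clock: 7.03
position: [0.4898, -0.098, 0.1703]
ee_rot: [0.695, 0.719, 0.0, -0.0]
ft_force: [1.6, -0.0, -0.4]
grip_width: 0.412
grasp_force: 40.4
```

>>> jog_arm --pt "0.033 0.015 0.008 0 0 0.016 -1" --pt "0.068 0.03 0.017 0 0 0.032 -1" --pt "0.1 0.044 0.026 0 0 0.048 -1" --pt "0.13 0.058 0.034 0 0 0.062 -1" --pt "0.149 0.066 0.04 0 0 0.07 -1"

```text
clock: 7.45
position: [0.5513, 0.0555, 0.1291]
ee_rot: [0.718, 0.696, 0.0, -0.0]
ft_force: [0.1, 0.3, -0.6]
grip_width: 0.415
grasp_force: 40.3
```

>>> jog_arm --pt "0 0 0 0 0 0 -1" --pt "0 0 0 0 0 0 -1"

```text
clock: 7.62
position: [0.5506, 0.0524, 0.1293]
ee_rot: [0.719, 0.695, -0.001, -0.0]
ft_force: [0.1, -1.8, -0.8]
grip_width: 0.414
grasp_force: 40.3
```

Run:
```python
from h import *
p,R=now()
for n in('scene','top'):
    c=cam(n);P=cloud(c);C=c['color'].astype(int)
    m=(abs(P[...,0]-.55)<.08)&(abs(P[...,1]-.05)<.08)&(P[...,2]>.08)&(P[...,2]<.165)&(C[...,0]>1.5*C[...,2])
    q=P[m];print(n,len(q),np.round(np.percentile(q,[1,50,99],axis=0),4))
    t=q[q[:,2]>.145]
    if len(t):print(cv2.minAreaRect((t[:,:2]*1000).astype(np.float32)))
    if n=='scene':cv2.imwrite('pics/carry.png',cv2.resize(c['color'][110:270,200:370],(680,600),interpolation=cv2.INTER_CUBIC)[:,:,::-1])
plan(p,R,[(.5507,.051,.036,-2)])
```

```text
7.6167 [0.5506 0.0524 0.1293] yaw -1.88 zax [-0.001 -0.001 -1.   ] [ 0.1 -1.8 -0.8] 0.41353193514817305 40.32988429069519
scene 334 [[0.5338 0.0131 0.0841]
 [0.5678 0.0725 0.139 ]
 [0.6257 0.1277 0.1553]]
((551.277099609375, 51.290977478027344), (42.05280303955078, 80.8087387084961), 0.5839090347290039)
top 36 [[0.5309 0.0086 0.1451]
 [0.5469 0.0114 0.1526]
 [0.5663 0.0145 0.157 ]]
((549.1620483398438, 11.494549751281738), (5.8539814949035645, 36.6535758972168), 89.87366485595703)
(0.5507, 0.051, 0.036, -2) d [-0.0013  0.0003  0.0933] turn [-0.001  0.001  0.002] |d|/row 0.0187 deg/row 0.03
```

View pics/carry.png

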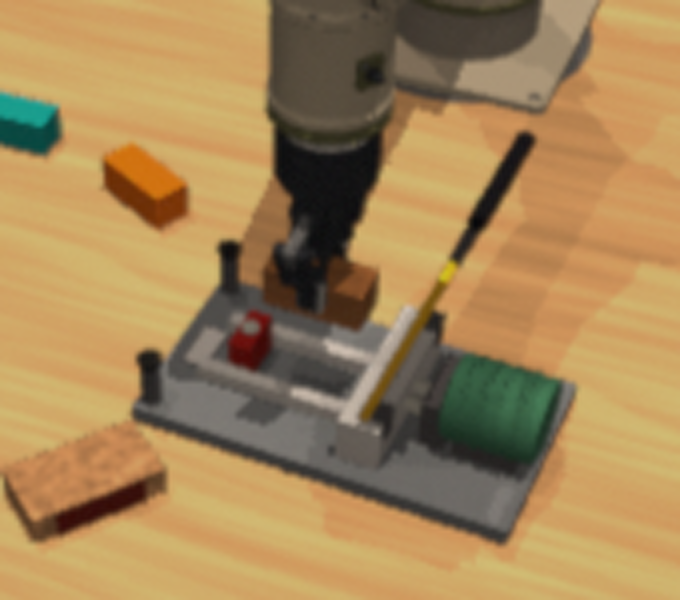

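The rail hangs level over the channel (crop 320,290), between the stop and the fence. I lower it slowly.

>>> jog_arm --pt "-0.002 0 0.02 0 0 0.01 -1" --pt "-0.002 0 0.045 0 0 0.015 -1" --pt "-0.002 0 0.065 0 0 0.015 -1" --pt "-0.002 0 0.077 0 0 0.015 -1" --pt "-0.002 0 0.083 0 0 0.015 -1"

```text
clock: 8.13
position: [0.55, 0.0483, 0.0456]
ee_rot: [0.725, 0.689, -0.001, -0.0]
ft_force: [0.3, -0.7, -0.2]
grip_width: 0.411
grasp_force: 40.3
```

>>> jog_arm --pt "0 0 0.002 0 0 0 -1" --pt "0 0 0.004 0 0 0 -1" --pt "0 0 0.006 0 0 0 -1" --pt "0 0 0.008 0 0 0 -1" --pt "0 0 0.0095 0 0 0 -1"

```text
clock: 8.55
position: [0.5512, 0.0496, 0.0375]
ee_rot: [0.725, 0.689, 0.001, 0.0]
ft_force: [0.2, -0.0, 0.6]
grip_width: 0.416
grasp_force: 40.9
```

>>> jog_arm --pt "0 0 0.001 0 0 0 -1" --pt "0 0 0.002 0 0 0 -1" --pt "0 0 0.002 0 0 0 -1"

```text
clock: 8.8
position: [0.5515, 0.0496, 0.0372]
ee_rot: [0.725, 0.689, 0.001, -0.0]
ft_force: [-9.1, -0.7, 23.6]
grip_width: 0.418
grasp_force: 55.0
```

Run:
```python
from h import *
p,R=now()
c=cam('scene');P=cloud(c);C=c['color'].astype(int)
m=(abs(P[...,0]-.55)<.08)&(abs(P[...,1]-.05)<.05)&(P[...,2]>.038)&(P[...,2]<.07)&(C[...,0]>1.5*C[...,2])&(C[...,0]<1.5*C[...,1]+60)
q=P[m];print(len(q),np.round(np.percentile(q,[1,50,99],axis=0),4));t=q[q[:,2]>.052];print(np.percentile(t[:,2],[10,50,90]),cv2.minAreaRect((t[:,:2]*1000).astype(np.float32)))
```

```text
8.8 [0.5515 0.0496 0.0372] yaw -2.88 zax [ 0.001  0.002 -1.   ] [-9.1 -0.7 23.6] 0.41842944946468685 55.024754544720054
205 [[0.5337 0.0008 0.0386]
 [0.5621 0.0647 0.0569]
 [0.5745 0.0881 0.0636]]
[0.05521935 0.05867548 0.06121067] ((552.9201049804688, 43.62126159667969), (90.51808166503906, 42.85505676269531), 84.4822769165039)
```

Contact with the floor, and the rail top at about 60 mm is right. I release partly, then open and lift.

>>> jog_arm --pt "0 0 -0.001 0 0 0 -1" --pt "0 0 -0.001 0 0 0 -0.1" --pt "0 0 -0.001 0 0 0 0.2" --pt "0 0 -0.001 0 0 0 0.4" --pt "0 0 -0.001 0 0 0 0.4"

```text
clock: 9.27
position: [0.5507, 0.0496, 0.0359]
ee_rot: [0.725, 0.689, -0.0, -0.0]
ft_force: [-0.2, 0.2, 1.3]
grip_width: 0.698
grasp_force: 0.0
```

>>> jog_arm --pt "0 0 -0.01 0 0 0 0.4" --pt "0 0 -0.03 0 0 0 0.4" --pt "0 0 -0.055 0 0 0 0.4" --pt "0 0 -0.085 0 0 0 0.4" --pt "0 0 -0.12 0 0 0 0.4"

```text
clock: 9.68
position: [0.5499, 0.0491, 0.157]
ee_rot: [0.725, 0.689, -0.001, -0.0]
ft_force: [0.2, 0.6, 0.9]
grip_width: 0.702
grasp_force: 0.0
```

Run:
```python
from h import *
p,R=now()
o=np.array([.550,.0292])
for n in('scene','top'):
    c=cam(n);P=cloud(c);C=c['color'].astype(int)
    m=(abs(P[...,0]-.55)<.03)&(abs(P[...,1]-.05)<.055)&(P[...,2]>.052)&(P[...,2]<.066)&(C[...,0]>1.5*C[...,2])&(C[...,0]<2.2*C[...,1])
    q=P[m]
    if len(q):print(n,len(q),np.percentile(q[:,2],[5,50,95]),cv2.minAreaRect((q[:,:2]*1000).astype(np.float32)))
    b=P[(abs(P[...,0]-.553)<.07)&(P[...,1]>.14)&(P[...,1]<.25)&(P[...,2]>.283)&(c['color'].max(2)<70)];print('bar',len(b),b.mean(0) if len(b) else 0)
    if n=='scene':cv2.imwrite('pics/placed.png',cv2.resize(c['color'][110:270,200:370],(680,600),interpolation=cv2.INTER_CUBIC)[:,:,::-1])
plan(p,R,[(.5555,.08,.30,27),(.5555,.13,.38,57),(.5555,.1755,.36,88),(.5555,.1755,.29,88)])
```

```text
9.6833 [0.5499 0.0491 0.157 ] yaw -2.89 zax [-0.002 -0.001 -1.   ] [0.2 0.6 0.9] 0.7016797617921257 0.0
scene 246 [0.05354265 0.05736378 0.06100394] ((553.302490234375, 42.940731048583984), (91.67845153808594, 44.143070220947266), 83.331298828125)
bar 111 [0.56541546 0.17692113 0.29528369]
top 42 [0.05447335 0.05854508 0.06243489] ((547.7388305664062, 6.395273685455322), (33.67627716064453, 18.330730438232422), 0.2229701280593872)
bar 242 [0.55363174 0.17407941 0.29677304]
(0.5555, 0.08, 0.3, 27) d [ 0.031   0.0037 -0.1431] turn [-0.002  0.    -0.522] |d|/row 0.0293 deg/row 5.98
(0.5555, 0.13, 0.38, 57) d [ 0.0446  0.0227 -0.08  ] turn [ 0.     0.    -0.524] |d|/row 0.0189 deg/row 6.0
(0.5555, 0.1755, 0.36, 88) d [0.0248 0.0382 0.02  ] turn [ 0.     0.    -0.541] |d|/row 0.0099 deg/row 6.2
(0.5555, 0.1755, 0.29, 88) d [0.   0.   0.07] turn [0. 0. 0.] |d|/row 0.014 deg/row 0.0
```

View pics/placed.png

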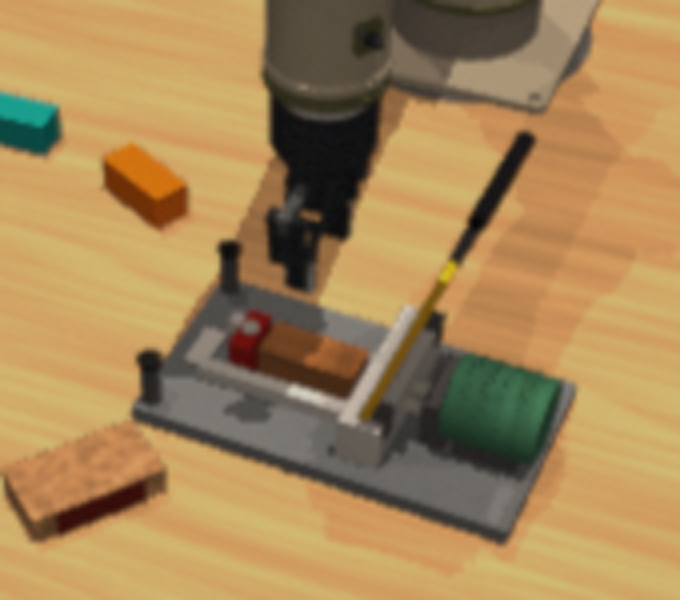

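The rail lies flat in the channel between the red stop (crop 250,340) and the fence (crop 380,350), released, with the guard open. Next I go up and over to the bar.

Run:
```python
from h import *
p,R=now()
plan(p,R,[(.5545,.045,.35,27),(.5545,.11,.38,57),(.5545,.1755,.36,88),(.5545,.1755,.276,88)])
```

```text
9.7833 [0.5537 0.0494 0.162 ] yaw -2.9 zax [ 0.008  0.003 -1.   ] [ 0.5 -0.1  0. ] 0.7021648876043253 0.0
(0.5545, 0.045, 0.35, 27) d [-0.0039  0.0025 -0.188 ] turn [ 0.009 -0.001 -0.522] |d|/row 0.0376 deg/row 5.98
(0.5545, 0.11, 0.38, 57) d [ 0.0579  0.0295 -0.03  ] turn [ 0.     0.    -0.524] |d|/row 0.0143 deg/row 6.0
(0.5545, 0.1755, 0.36, 88) d [0.0357 0.0549 0.02  ] turn [ 0.     0.    -0.541] |d|/row 0.0137 deg/row 6.2
(0.5545, 0.1755, 0.276, 88) d [0.    0.    0.084] turn [0. 0. 0.] |d|/row 0.0168 deg/row 0.0
```

>>> jog_arm --pt "-0.001 0 -0.038 0 0 -0.1 0.4" --pt "-0.002 0 -0.076 0 0 -0.2 0.4" --pt "-0.003 0 -0.113 0 0 -0.31 0.4" --pt "-0.004 0 -0.15 0 0 -0.42 0.4" --pt "-0.004 0 -0.188 0 0 -0.52 0.4"

```text
clock: 10.2
position: [0.55, 0.0448, 0.3462]
ee_rot: [0.521, 0.854, 0.0, 0.0]
ft_force: [0.5, 0.9, -0.8]
grip_width: 0.699
grasp_force: 0.0
```

>>> jog_arm --pt "0.0 0 -0.03 0 0 -0.1 0.4" --pt "0.015 0.008 -0.03 0 0 -0.2 0.4" --pt "0.03 0.016 -0.03 0 0 -0.31 0.4" --pt "0.045 0.023 -0.03 0 0 -0.42 0.4" --pt "0.058 0.03 -0.03 0 0 -0.525 0.4"

```text
clock: 10.62
position: [0.5508, 0.1116, 0.3745]
ee_rot: [0.281, 0.96, 0.0, 0.0]
ft_force: [0.3, 0.0, 0.4]
grip_width: 0.697
grasp_force: 0.0
```

>>> jog_arm --pt "0.007 0.011 0 0 0 -0.11 0.4" --pt "0.014 0.022 0 0 0 -0.22 0.4" --pt "0.021 0.033 0 0 0 -0.33 0.4" --pt "0.029 0.044 0 0 0 -0.44 0.4" --pt "0.036 0.055 0 0 0 -0.54 0.4"

```text
clock: 11.03
position: [0.5506, 0.177, 0.3743]
ee_rot: [0.015, 1.0, -0.0, -0.0]
ft_force: [0.4, -1.1, -1.2]
grip_width: 0.698
grasp_force: 0.0
```

Run:
```python
from h import *
p,R=now()
plan(p,R,[(.5545,.1755,.276,88)])
c=cam('scene');P=cloud(c);g=c['color'].max(2)<70
m=g&(abs(P[...,0]-.5545)<.08)&(abs(P[...,1]-.1755)<.08)&(P[...,2]>.2)&(P[...,2]<.44);p=P[m]
for a in np.arange(.25,.44,.01):
    q=p[(p[:,2]>=a)&(p[:,2]<a+.01)]
    if len(q):print(round(a,2),len(q),np.round(q.min(0),3),np.round(q.max(0),3))
b=p[(p[:,2]>.283)&(p[:,2]<.306)];print(np.median(b,0))
cv2.imwrite('pics/bar.png',cv2.resize(c['color'][70:230,240:400],(600,600),interpolation=cv2.INTER_CUBIC)[:,:,::-1])
```

```text
11.0333 [0.5506 0.177  0.3743] yaw 88.25 zax [-0. -0. -1.] [ 0.4 -1.1 -1.2] 0.698271996037632 0.0
(0.5545, 0.1755, 0.276, 88) d [-0.0039 -0.0014  0.0983] turn [-0.    -0.     0.004] |d|/row 0.0197 deg/row 0.05
0.25 5 [0.601 0.161 0.253] [0.607 0.167 0.26 ]
0.26 6 [0.601 0.164 0.264] [0.606 0.169 0.269]
0.27 5 [0.603 0.168 0.273] [0.606 0.173 0.278]
0.28 7 [0.604 0.17  0.28 ] [0.609 0.175 0.289]
0.29 105 [0.51 0.17 0.29] [0.608 0.183 0.3  ]
0.3 1 [0.534 0.179 0.3  ] [0.534 0.179 0.3  ]
0.38 20 [0.543 0.135 0.38 ] [0.563 0.217 0.39 ]
0.39 34 [0.54  0.133 0.39 ] [0.564 0.219 0.4  ]
0.4 34 [0.541 0.132 0.4  ] [0.562 0.22  0.409]
0.41 38 [0.541 0.117 0.411] [0.567 0.223 0.42 ]
0.42 120 [0.54  0.115 0.42 ] [0.568 0.234 0.43 ]
0.43 86 [0.539 0.114 0.43 ] [0.569 0.238 0.44 ]
[0.56511847 0.17719378 0.2960426 ]
```

View pics/bar.png

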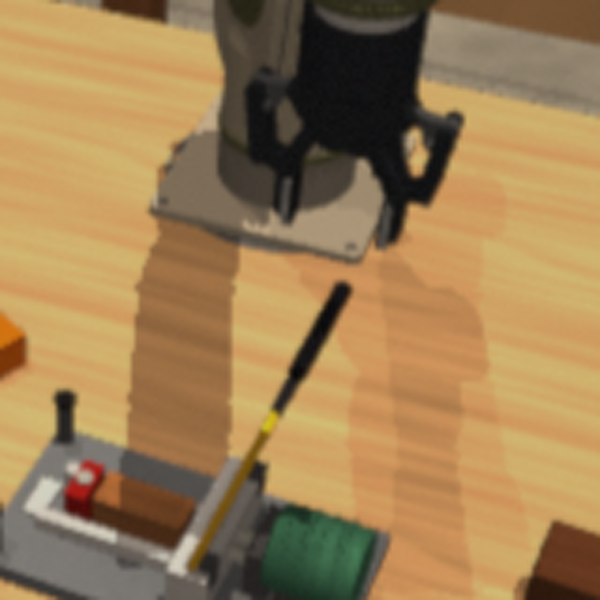

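The open fingers (crop 290,200 and 385,235) stand above the black bar (345,290) and straddle it across y. I descend and pinch lightly enough that the bar can turn.

>>> jog_arm --pt "-0.003 -0.001 0.025 0 0 0 0.4" --pt "-0.004 -0.001 0.05 0 0 0 0.4" --pt "-0.004 -0.001 0.075 0 0 0 0.4" --pt "-0.004 -0.001 0.095 0 0 0 0.4" --pt "-0.004 -0.001 0.102 0 0 0 0.4"

```text
clock: 11.5
position: [0.5536, 0.1744, 0.2691]
ee_rot: [0.019, 1.0, -0.001, -0.002]
ft_force: [-1.6, 0.6, 0.2]
grip_width: 0.701
grasp_force: 0.0
```

>>> jog_arm --pt "0 0 0 0 0 0 -1" --pt "0 0 0 0 0 0 -1" --pt "0 0 0 0 0 0 -1" --pt "0 0 0 0 0 0 -1" --pt "0 0 0 0 0 0 -1" --grip_force 30

```text
clock: 11.92
position: [0.5555, 0.1758, 0.2737]
ee_rot: [0.018, 1.0, 0.001, 0.001]
ft_force: [-0.0, 0.0, 4.1]
grip_width: 0.152
grasp_force: 29.3
```

>>> jog_arm --pt "0 0 0 0 0 0 -1" --pt "0 0 0 0 0 0 -1" --pt "0 0 0 0 0 0 -1"

```text
clock: 12.17
position: [0.5555, 0.176, 0.2736]
ee_rot: [0.018, 1.0, 0.001, 0.001]
ft_force: [-0.3, 0.9, 7.1]
grip_width: 0.146
grasp_force: 29.4
```

Run:
```python
from h import *
p,R=now()
c=cam('scene');P=cloud(c);g=c['color'].max(2)<70
m=g&(abs(P[...,0]-.5545)<.08)&(abs(P[...,1]-.1755)<.03)&(P[...,2]>.283)&(P[...,2]<.303)&(abs(P[...,0]-.5545)>.03);b=P[m];print(len(b),np.median(b,0))
# arc from here
ex=np.array([.035,.9994,0]);a0=1.845
h=np.array([.553,.115,.0755])
off=p-(h+.225*(-np.cos(a0)*ex+np.array([0,0,np.sin(a0)])));print('off',off)
q0=p
al=np.linspace(a0,0,49)  # ~0.038 rad/row = 8.6mm/row
Q=[h+off+.225*(-np.cos(a)*ex+np.array([0,0,np.sin(a)])) for a in al]
for k in range(0,48,5):
    print('call',k//5,'a',round(al[k],3),[list(np.round(R.T@(Q[j]-Q[k]),3)) for j in range(k+1,min(k+6,49))])
```

```text
12.1667 [0.5555 0.176  0.2736] yaw 87.96 zax [ 0.003  0.002 -1.   ] [-0.3  0.9  7.1] 0.1459402988677792 29.423380494117737
33 [0.6007804  0.17435353 0.29517506]
off [ 3.72777222e-04  7.33198591e-05 -1.84688575e-02]
call 0 a 1.845 [[np.float64(-0.0), np.float64(-0.008), np.float64(-0.002)], [np.float64(-0.0), np.float64(-0.017), np.float64(-0.004)], [np.float64(-0.0), np.float64(-0.025), np.float64(-0.006)], [np.float64(-0.0), np.float64(-0.034), np.float64(-0.007)], [np.float64(-0.0), np.float64(-0.042), np.float64(-0.008)]]
call 1 a 1.653 [[np.float64(-0.0), np.float64(-0.009), np.float64(-0.001)], [np.float64(-0.0), np.float64(-0.017), np.float64(-0.001)], [np.float64(-0.0), np.float64(-0.026), np.float64(-0.001)], [np.float64(-0.0), np.float64(-0.035), np.float64(-0.0)], [np.float64(-0.0), np.float64(-0.043), np.float64(0.001)]]
call 2 a 1.461 [[np.float64(-0.0), np.float64(-0.009), np.float64(0.001)], [np.float64(-0.0), np.float64(-0.017), np.float64(0.003)], [np.float64(-0.0), np.float64(-0.026), np.float64(0.004)], [np.float64(-0.0), np.float64(-0.034), np.float64(0.006)], [np.
[... 1374 characters left out ...]
64(-0.008), np.float64(0.015)], [np.float64(0.0), np.float64(-0.011), np.float64(0.023)], [np.float64(0.0), np.float64(-0.014), np.float64(0.031)], [np.float64(0.0), np.float64(-0.017), np.float64(0.04)]]
call 8 a 0.307 [[np.float64(0.0), np.float64(-0.002), np.float64(0.008)], [np.float64(0.0), np.float64(-0.005), np.float64(0.017)], [np.float64(0.0), np.float64(-0.006), np.float64(0.025)], [np.float64(0.0), np.float64(-0.008), np.float64(0.034)], [np.float64(0.0), np.float64(-0.009), np.float64(0.042)]]
call 9 a 0.115 [[np.float64(0.0), np.float64(-0.001), np.float64(0.009)], [np.float64(0.0), np.float64(-0.001), np.float64(0.017)], [np.float64(0.0), np.float64(-0.002), np.float64(0.026)]]
```

>>> jog_arm --pt "0 -0.008 -0.003 0 0 0 -1" --pt "0 -0.017 -0.005 0 0 0 -1" --pt "0 -0.025 -0.007 0 0 0 -1" --pt "0 -0.034 -0.008 0 0 0 -1" --pt "0 -0.042 -0.009 0 0 0 -1"

```text
clock: 12.63
position: [0.5537, 0.1327, 0.2819]
ee_rot: [0.018, 1.0, 0.0, 0.001]
ft_force: [3.4, 2.5, 2.6]
grip_width: 0.15
grasp_force: 29.9
```

>>> jog_arm --pt "0 -0.009 -0.001 0 0 0 -1" --pt "0 -0.017 -0.001 0 0 0 -1" --pt "0 -0.026 -0.001 0 0 0 -1" --pt "0 -0.035 0 0 0 0 -1" --pt "0 -0.043 0.001 0 0 0 -1"

```text
clock: 13.05
position: [0.5519, 0.0892, 0.2804]
ee_rot: [0.018, 1.0, 0.0, 0.0]
ft_force: [4.1, 1.1, 7.0]
grip_width: 0.154
grasp_force: 31.0
```

```bash
cat > arc.py <<'E'
from h import *
p,R=now()
c=cam('scene');P=cloud(c);g=c['color'].max(2)<70
# bar ends beside the fingers, near predicted radius
h=np.array([.553,.115,.0755]);ex=np.array([.035,.9994,0])
X=(P-h)@ex;Z=P[...,2]-.0755;r=np.hypot(X,Z);lat=(P-h)@np.array([.9994,-.035,0])
m=g&(abs(r-.227)<.014)&(abs(lat)<.056)&(abs(lat)>.03)&(Z>-.02);b=np.c_[X[m],Z[m]]
print('bar n',m.sum(),'angle',np.median(np.arctan2(b[:,1],-b[:,0])),'r',np.median(r[m]),'TCP->',np.arctan2(p[2]+.0185-.0755,-(p-h)@ex),np.hypot(p[2]+.0185-.0755,(p-h)@ex))
E
python3 arc.py
```

```text
13.05 [0.5519 0.0892 0.2804] yaw 87.92 zax [ 0.001  0.    -1.   ] [4.1 1.1 7. ] 0.15408755442690594 30.97357928752899
bar n 37 angle 1.4589331190409267 r 0.22773906123855717 TCP-> 1.4556089371855891 0.22491695138706688
```

>>> jog_arm --pt "0 -0.009 0.001 0 0 0 -1" --pt "0 -0.017 0.003 0 0 0 -1" --pt "0 -0.026 0.004 0 0 0 -1" --pt "0 -0.034 0.006 0 0 0 -1" --pt "0 -0.042 0.009 0 0 0 -1"

```text
clock: 13.52
position: [0.5502, 0.0478, 0.2708]
ee_rot: [0.018, 1.0, -0.0, -0.0]
ft_force: [4.4, 2.0, -1.0]
grip_width: 0.15
grasp_force: 30.4
```

>>> jog_arm --pt "0 -0.008 0.003 0 0 0 -1" --pt "0 -0.016 0.006 0 0 0 -1" --pt "0 -0.024 0.009 0 0 0 -1" --pt "0 -0.032 0.013 0 0 0 -1" --pt "0 -0.04 0.017 0 0 0 -1"

```text
clock: 13.93
position: [0.5486, 0.0077, 0.2536]
ee_rot: [0.018, 1.0, 0.0, -0.0]
ft_force: [4.8, 1.3, -1.2]
grip_width: 0.149
grasp_force: 30.6
```

```bash
python3 arc.py
```

```text
13.9333 [0.5486 0.0077 0.2536] yaw 87.95 zax [-0.001  0.    -1.   ] [ 4.8  1.3 -1.2] 0.14888378889781392 30.646304190158844
bar n 38 angle 1.0850398055526411 r 0.2260961175917504 TCP-> 1.0707690763854274 0.2240674270653682
```

>>> jog_arm --pt "-0.001 -0.008 0.004 0 0 0 -1" --pt "-0.001 -0.015 0.009 0 0 0 -1" --pt "-0.001 -0.022 0.014 0 0 0 -1" --pt "-0.001 -0.029 0.019 0 0 0 -1" --pt "-0.001 -0.036 0.024 0 0 0 -1"

```text
clock: 14.4
position: [0.5475, -0.0283, 0.2289]
ee_rot: [0.018, 1.0, 0.0, -0.001]
ft_force: [-4.3, 2.8, -0.8]
grip_width: 0.15
grasp_force: 30.6
```

>>> jog_arm --pt "-0.001 -0.007 0.006 0 0 0 -1" --pt "-0.001 -0.013 0.011 0 0 0 -1" --pt "-0.001 -0.019 0.018 0 0 0 -1" --pt "-0.001 -0.025 0.024 0 0 0 -1" --pt "-0.001 -0.031 0.03 0 0 0 -1"

```text
clock: 14.82
position: [0.5468, -0.0587, 0.1983]
ee_rot: [0.018, 1.0, 0.0, -0.002]
ft_force: [-6.2, 4.3, -3.3]
grip_width: 0.153
grasp_force: 30.3
```

>>> jog_arm --pt "0 -0.005 0.007 0 0 0 -1" --pt "0 -0.011 0.014 0 0 0 -1" --pt "0 -0.015 0.021 0 0 0 -1" --pt "0 -0.02 0.028 0 0 0 -1" --pt "0 -0.024 0.036 0 0 0 -1"

```text
clock: 15.23
position: [0.5462, -0.0827, 0.1625]
ee_rot: [0.018, 1.0, 0.0, -0.002]
ft_force: [-5.4, 0.7, -0.2]
grip_width: 0.152
grasp_force: 30.2
```

```bash
python3 arc.py
```

```text
15.2333 [ 0.5462 -0.0827  0.1625] yaw 87.97 zax [-0.003  0.001 -1.   ] [-5.4  0.7 -0.2] 0.15208204836417039 30.169380605220795
bar n 36 angle 0.502482147543565 r 0.2227548634669525 TCP-> 0.4900035719936675 0.22416309159248127
```

>>> jog_arm --pt "0.001 -0.004 0.008 0 0 0 -1" --pt "0.001 -0.008 0.015 0 0 0 -1" --pt "0.001 -0.011 0.023 0 0 0 -1" --pt "0.001 -0.014 0.031 0 0 0 -1" --pt "0.001 -0.017 0.039 0 0 0 -1"

```text
clock: 15.7
position: [0.5457, -0.099, 0.1241]
ee_rot: [0.018, 1.0, 0.0, -0.0]
ft_force: [-1.7, 6.7, -1.9]
grip_width: 0.152
grasp_force: 29.6
```

>>> jog_arm --pt "0 -0.002 0.007 0 0 0 -1" --pt "0 -0.004 0.014 0 0 0 -1" --pt "0 -0.005 0.021 0 0 0 -1" --pt "0 -0.007 0.027 0 0 0 -1" --pt "0 -0.008 0.033 0 0 0 -1"

```text
clock: 16.12
position: [0.5455, -0.1066, 0.0911]
ee_rot: [0.017, 1.0, 0.001, -0.0]
ft_force: [-2.6, 7.6, -1.0]
grip_width: 0.154
grasp_force: 29.5
```

```bash
python3 arc.py
```

```text
16.1167 [ 0.5455 -0.1066  0.0911] yaw 88.0 zax [-0.001  0.001 -1.   ] [-2.6  7.6 -1. ] 0.15369121026013768 29.470152854919434
bar n 34 angle 0.15835365293034492 r 0.222501830812035 TCP-> 0.152610574416779 0.2243033096560513
```

>>> jog_arm --pt "0 0 0.007 0 0 0 -1" --pt "0 -0.001 0.013 0 0 0 -1" --pt "0 -0.001 0.019 0 0 0 -1" --pt "0 -0.001 0.024 0 0 0 -1" --pt "0 -0.001 0.028 0 0 0 -1"

```text
clock: 16.58
position: [0.5454, -0.1088, 0.0634]
ee_rot: [0.018, 1.0, -0.0, -0.0]
ft_force: [-2.6, 2.8, 0.2]
grip_width: 0.153
grasp_force: 29.3
```

>>> jog_arm --pt "0 0 0.002 0 0 0 -1" --pt "0 0 0.003 0 0 0 -1" --pt "0 0 0.004 0 0 0 -1" --pt "0 0 0.005 0 0 0 -1" --pt "0 0 0.005 0 0 0 -1"

```text
clock: 17.0
position: [0.5455, -0.1088, 0.0599]
ee_rot: [0.018, 1.0, 0.0, -0.0]
ft_force: [-9.1, 3.5, 9.3]
grip_width: 0.15
grasp_force: 30.3
```

```bash
python3 arc.py
```

```text
17.0 [ 0.5455 -0.1088  0.0599] yaw 87.92 zax [-0.  0. -1.] [-9.1  3.5  9.3] 0.14962604060280746 30.31817078590393
bar n 49 angle 0.02526011246896618 r 0.2245225158966039 TCP-> 0.01310562725178514 0.22393222225651802
```

>>> jog_arm --pt "0 0 0.001 0 0 0 -1" --pt "0 0 0.002 0 0 0 -1" --pt "0 0 0.002 0 0 0 -1"

```text
clock: 17.3
position: [0.5457, -0.1088, 0.0596]
ee_rot: [0.018, 1.0, 0.001, 0.0]
ft_force: [-18.6, 4.6, 30.1]
grip_width: 0.153
grasp_force: 32.2
```

Firm contact, so the guard is on its buffers. I relieve the press, open partly, and lift away.

>>> jog_arm --pt "0 0 -0.002 0 0 0 -1" --pt "0 0 -0.002 0 0 0 -0.4" --pt "0 0 -0.002 0 0 0 0" --pt "0 0 -0.002 0 0 0 0.2" --pt "0 0 -0.002 0 0 0 0.2"

```text
clock: 17.72
position: [0.5461, -0.1087, 0.0592]
ee_rot: [0.018, 1.0, -0.0, 0.001]
ft_force: [-0.1, -0.6, -0.2]
grip_width: 0.601
grasp_force: 0.0
```

>>> jog_arm --pt "0 0 -0.002 0 0 0 0.2" --pt "0 0 -0.012 0 0 0 0.2" --pt "0 0 -0.04 0 0 0 0.2" --pt "0 0 -0.075 0 0 0 0.2" --pt "0 0 -0.115 0 0 0 0.2"

```text
clock: 18.13
position: [0.5447, -0.1086, 0.1751]
ee_rot: [0.018, 1.0, -0.0, -0.001]
ft_force: [1.0, -0.1, -0.5]
grip_width: 0.603
grasp_force: 0.0
```

>>> jog_arm --pt "0 -0.03 -0.02 0 0 0 0.2" --pt "0 -0.06 -0.04 0 0 0 0.2" --pt "0 -0.09 -0.06 0 0 0 0.2" --pt "0 -0.11 -0.07 0 0 0 0.2" --pt "0 -0.11 -0.07 0 0 0 0.2"

```text
clock: 18.55
position: [0.5412, -0.2244, 0.2479]
ee_rot: [0.021, 1.0, -0.002, 0.002]
ft_force: [0.2, -1.5, 0.3]
grip_width: 0.603
grasp_force: 0.0
```

```bash
python3 arc.py
python3 - <<'E'
from h import *
c=cam('scene');cv2.imwrite('pics/final.png',cv2.resize(c['color'][90:290,130:370],(720,600),interpolation=cv2.INTER_CUBIC)[:,:,::-1])
E
```

```text
18.55 [ 0.5412 -0.2244  0.2479] yaw 87.56 zax [ 0.005 -0.003 -1.   ] [ 0.2 -1.5  0.3] 0.6027274769161315 0.0
bar n 31 angle 0.020405284535190926 r 0.2224749672605662 TCP-> 0.5120202008196407 0.389562673386954
```

View pics/final.png

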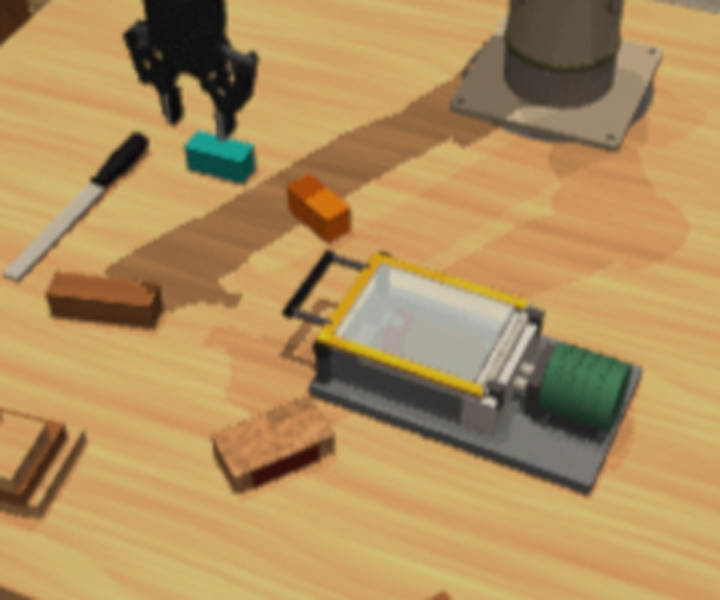

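The guard lies level on both buffers (crop 380,258 and 322,345), the bar (310,285) is out in front, and the other items haven't moved. The gripper is clear of everything, so I hand in.

```bash
python3 -c "
from workcell import workorder
print(workorder.hand_in())"
```

```text
the job is handed in; nothing more can be done
None
```

The stop was set for the 80 mm rail: I laid it flat in the channel between stop and fence and let go with the guard open, then lowered the guard by its bar onto its buffers and handed the job in at about 19 s, after one missed first grasp that moved nothing.

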